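# Clear a jammed carton from the gravity chute

## Robot

A 6-joint arm with a two-finger parallel gripper is mounted at the origin on a cart in front of the work surface, level with it; the furniture and walls round the work are solid. World frame = base frame: x ahead of the robot, y to its left, z up, the work surface at z = 0. Lengths are in mm, angles in rad, forces in N, time in s.
With the tool pointing down it reaches from about 275 to 1000 mm from the base axis. Payload 8.4 kg.
Tool frame: the origin (TCP) lies between the finger pads; the fingertips stand r.nose_length ahead of it and the grasp point (between the pads) lies 8 mm behind it (r.nose_length is the distance from the TCP to the fingertips, in mm); y points along the fingers, x is the direction in which the jaws open and shut, and the axes are right-handed (so a half turn about y gives the same grasp; the last joint's range is limited). The gripper opens to 85 mm and grips with 20 to 120 N. Pads are 22 mm wide; open, the fingers measure 114 mm over their backs; the gripper's body (76 mm by 85 mm) begins 54 mm behind the grasp point. The pads swing forward as they close: fully open they stand 13 mm farther back than shut.
Start: joints at [-1.315, 0.353, 1.633, -0, 1.155, -0.002], TCP at [159.345, -604.349, 242.281] pointing down, gripper open.
Joint ranges: [-2.63, 2.63], [-0.92, 2.1], [0.06, 2.66], [-1.3, 4.44], [0, 2.69], [-3.02, 3.02]. Speed limits (rad/s): [2.22, 2.22, 2.79, 3.14, 3.14, 3.14].

## Interface

Orientations are given as [roll, pitch, yaw] about the fixed x, y, z axes, in that order (R = Rz(yaw) Ry(pitch) Rx(roll)).
In Python, from rig import r, cams, order gives the robot as it stands. The module is installed in compiled form; this text tells all that it offers.
- The arm moves only by the shell command python3 -m crank 'ROWS' [FORCE]. ROWS is JSON, a list of rows, each a list of 7 numbers: the turn, a rotation vector about the tool's x, y, z in degrees, then the shift along the tool's x, y, z in cm, then the opening, from -1 (shut) to 1 (fully open). A call has exactly 10 rows; each row shifts and turns the pose as measured when the row begins, along the tool's axes as they then stand; what a row does not reach is not made up. A row lasts 1/12 s, in which the tool goes at most 41.7 mm and 7.16 degrees, less where a joint would pass 70% of its speed; a pose out of reach is approached as far as the arm can. A call with a gripper value outside its range is refused whole. The fingers move at their own pace and stop on an object; FORCE is the grip in N (left out, the last holds). Time passes only in rows, so rows that do not move let the fingers close, or fill a call up. It gives the time, the measured TCP pose, the force and the opening at its end, in the units of the state.
- r.sense(): the state, without advancing time (a new reading comes with each control period).
- cams.grab_frame(name): name is "scene" or "top" or "wrist"; returns the picture (480x640x3 uint8, blue, green, red); there is no depth.
- cams.camera_info(name): a dict with "intrinsics" (3x3 intrinsics, pixels), "k1" (the pictures are not rectified: a ray, as slopes to the right and down, at radius r is drawn at 1 + k1 r^2 times it, then the intrinsics apply), "view" (4x4, takes a point from world to camera coordinates); the wrist camera has in their place "hand_eye" (4x4, takes a point from camera to tool coordinates, whose origin is the TCP and whose axes are the tool frame's). Camera axes: x right, y up, looking along -z (the intrinsics and any distortion apply to the point x, -y, -z); pixel columns grow to the right and rows downward; lengths in mm; the calibration is good to about 2 mm. A picture is of the moment at which its call begins: read the wrist's pose just before it. camera_info takes no time and is no camera call.
- order.sign_off(): hands the job in, once; it reports no verdict.
The state is a dict: "clock": time; "qpos": joint angles; "qvel": joint speeds; "joint_efforts": joint torques, N m; "eef_pos": TCP position; "tcp_rot": TCP orientation; "contact_force": force on the tool from outside, world axes, zero at the start; "wrist_torque": the same for the moment, N m; "opening": opening from 0.0 (shut) to 1.0 (fully open).
Only numpy, scipy, OpenCV 4.12 (cv2) and the standard library are available. Lean on these libraries where they do the work, as an engineer would, in place of code of your own. Each camera call takes 0.05 s, during which the arm holds its last target.

## Task

A yellow carton that is too tall has jammed against the red bar of the carton chute. Lift it out and stand it upright in the blue tray, so that the small white cartons waiting behind it slide down under the bar to the end stop.

Things in the scene. Friction and masses are not known exactly. Their poses are not given: they have to be found in the camera images.
- yellow_centre (a point): centre, half-way up, of the jammed yellow carton, 52 x 52 mm, 60 mm tall, 0.14 kg. It stands on the sloping chute floor: its z (out of its top) leans 22 degrees toward the low end, x points up the slope, y across. Down-slope it rests on the red bar, up-slope a white carton rests on it; its side faces (across y) are free from 14 mm above the floor to the top.
- lead_centre (a point): centre, half-way up, of the first white carton behind the yellow one: 45 mm along the chute, 50 across, 30 tall, 0.05 kg. A second one like it lies behind it. Once freed they slide down by their own weight and pass under the bar; at the end stop this centre lies at x = -0.124, y = 0, z = 0.044 m in the chute's frame.
- chute: fixed chute; aluminium channel 300 mm long, 60 wide inside, slick white floor, walls 14 mm high and 4 thick. Origin on the table under its middle; x points level toward the high end, z up. Floor rises 22 degrees, from z = 22 mm at the end stop (x = -0.139). Red bar, 8 mm, crosses 40 mm above the floor at x = -0.053, 40 mm wide there; its posts stand at x = -0.09, y = +-0.038.
- tray: blue open tray, fixed, empty: 140 (x) by 170 mm (y) outside, walls 4 mm thick and 25 mm high, floor 4 mm thick. Origin at the centre of its underside, on the table; z up.

How it is judged:
By the outcome, as a careful person would: the job done as asked, in the order asked, and still so for the second after the job is handed in, with the robot touching nothing.
It also fails if it takes over 32 s, if anything falls off the work surface, if the arm or the gripper's body presses on something with over 40 N, if the wrist force passes 120 N, or if a joint passes its speed limit or range.

## Working session

There is one attempt and no reset: what is moved stays moved. The work goes in short steps, Python scripts to look and compute and a shell command to move; the robot and the scene stay as the last step left them, time stands still between calls to the robot, and variables do not carry over. Pictures are saved under pics/ and viewed, and the job is handed in when it is done.

```bash
mkdir -p pics; ls
python3 - <<'E'
from rig import r,cams,order
import cv2
s=r.sense();print({k:s[k] for k in s});print(r.nose_length)
for n in ["scene","top","wrist"]:
    im=cams.grab_frame(n);cv2.imwrite(f"pics/{n}0.png",im)
    print(n,cams.camera_info(n))
E
```

```text
pics
{'clock': 0.0, 'qpos': array([-1.31540996e+00,  3.53666241e-01,  1.63414648e+00,  1.63909851e-05,
        1.15522946e+00, -2.38980433e-03]), 'qvel': array([-6.02493745e-04,  1.02840131e-03,  8.80337816e-05,  1.01890716e-04,
        3.55301855e-04,  5.66556863e-04]), 'joint_efforts': array([ 1.20103363e-03, -6.05252123e+01, -3.42066765e+01,  7.03709202e-05,
        9.48343717e-03,  5.13892417e-05]), 'eef_pos': array([ 159.22177925, -603.88335511,  241.5451039 ]), 'tcp_rot': array([-1.57077788e+00,  1.44948647e-03, -1.31302677e+00]), 'contact_force': array([-0.69184454,  0.00443829,  0.04429659]), 'wrist_torque': array([ 0.03457589,  0.02286735, -0.05151872]), 'opening': 1.0017442261739984}
11.0
scene {'intrinsics': array([[461.39151359,   0.        , 327.70503972],
       [  0.        , 461.39151359, 241.52242295],
       [  0.        ,   0.        ,   1.        ]]), 'k1': -0.08206038446093862, 'view': array([[-6.31313835e-01, -7.75361993e-01, -1.60193866e-02,
         2.89704876e+02],
       [ 5.63053804e-01, -4.72457554e-01,  6.78051822e-01,
        -4.12125709e+02],
       [-5
[... 572 characters left out ...]
582948e-02,  9.84896167e-01,
        -1.03389082e+03],
       [ 0.00000000e+00,  0.00000000e+00,  0.00000000e+00,
         1.00000000e+00]])}
wrist {'intrinsics': array([[352.97539017,   0.        , 311.96442155],
       [  0.        , 352.97539017, 239.77324053],
       [  0.        ,   0.        ,   1.        ]]), 'k1': -0.049532567889344535, 'hand_eye': array([[ 9.99999376e-01,  6.73972103e-04,  8.90793332e-04,
        -1.26514089e-01],
       [ 6.43439500e-04,  3.04320414e-01, -9.52569510e-01,
        -1.32196961e+02],
       [-9.13091871e-04,  9.52569489e-01,  3.04319790e-01,
         7.79890409e+01],
       [ 0.00000000e+00,  0.00000000e+00,  0.00000000e+00,
         1.00000000e+00]])}
```

View images.

View pics/scene0.png

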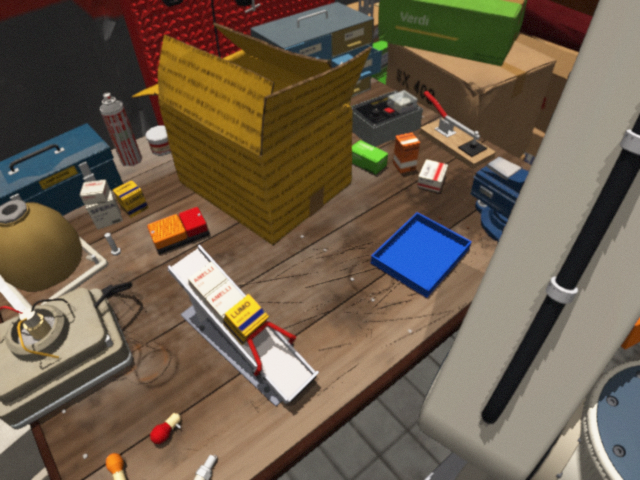

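View pics/top0.png

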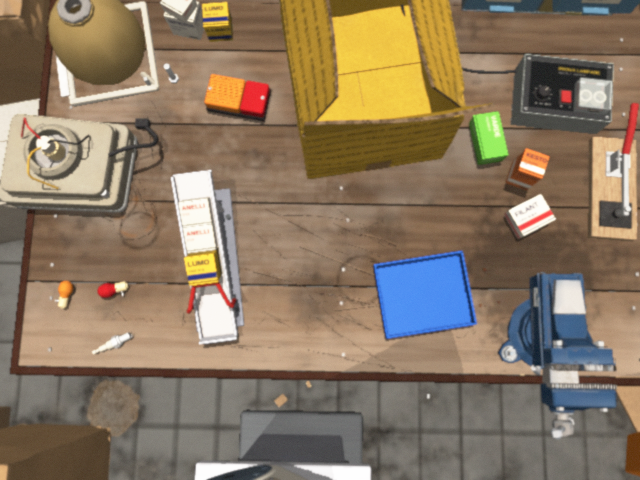

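View pics/wrist0.png

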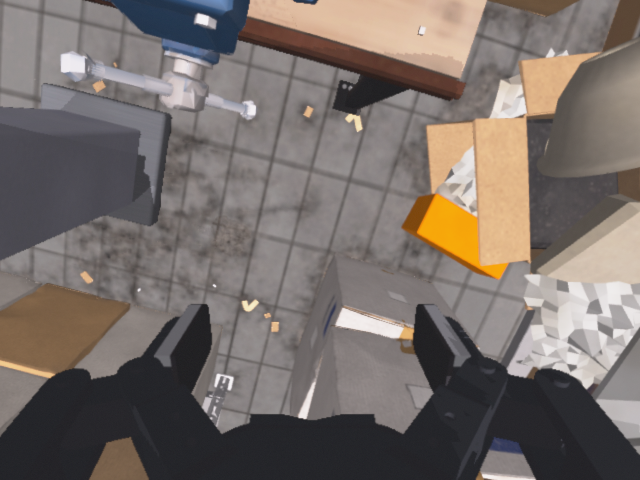

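Run:
```python
import cv2
a=cv2.imread('pics/top0.png')[160:360,150:260];b=cv2.imread('pics/scene0.png')[230:420,150:340]
cv2.imwrite('pics/tc.png',cv2.resize(a,None,fx=3,fy=3,interpolation=cv2.INTER_CUBIC))
cv2.imwrite('pics/sc.png',cv2.resize(b,None,fx=3,fy=3,interpolation=cv2.INTER_CUBIC))
```

```text
(no output)
```

View pics/tc.png

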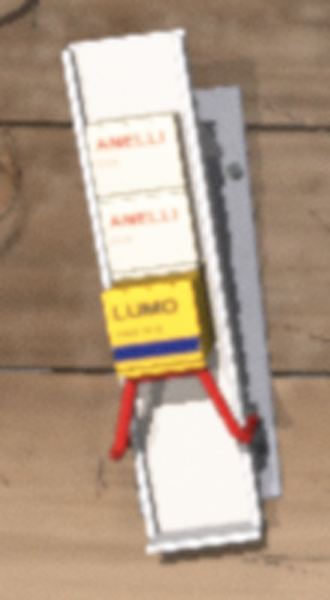

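View pics/sc.png

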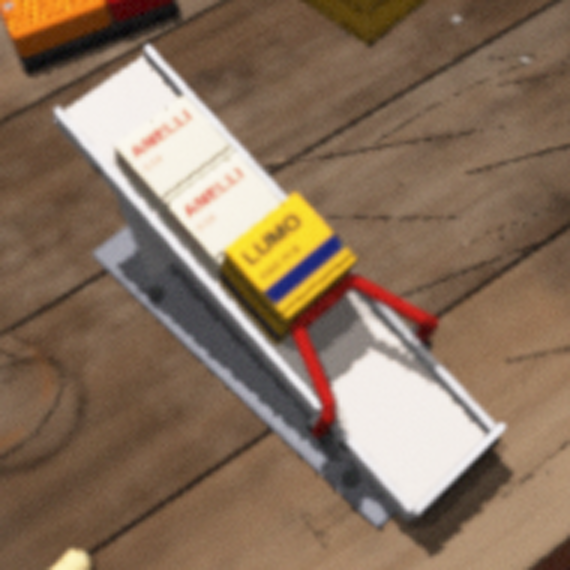

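```bash
cat > h.py <<'E'
import numpy as np, cv2
from rig import r,cams
from scipy.spatial.transform import Rotation as Ro
def ray(name,uv,pose=None):
    i=cams.camera_info(name);K=i['intrinsics'];k=i['k1']
    d=(np.array(uv,float)-K[:2,2])/np.array([K[0,0],K[1,1]])
    rd=np.hypot(*d); q=rd
    for _ in range(20): q=rd/(1+k*q*q)
    s=d*(q/rd if rd>0 else 1)
    c=np.array([s[0],-s[1],-1])
    if name=='wrist': 
        T=pose@np.array(i['hand_eye'])
    else: T=np.linalg.inv(i['view'])
    return T[:3,3],T[:3,:3]@c/np.linalg.norm(c)
def tool():
    s=r.sense();T=np.eye(4);T[:3,:3]=Ro.from_euler('xyz',s['tcp_rot']).as_matrix();T[:3,3]=s['eef_pos'];return T
def tri(rays):
    A=np.zeros((3,3));b=np.zeros(3)
    for o,d in rays:
        P=np.eye(3)-np.outer(d,d);A+=P;b+=P@o
    p=np.linalg.solve(A,b)
    return p,max(np.linalg.norm((np.eye(3)-np.outer(d,d))@(p-o)) for o,d in rays)
def onz(o,d,z): return o+d*(z-o[2])/d[2]
def proj(name,p,pose=None):
    i=cams.camera_info(name);K=i['intrinsics'];k=i['k1']
    V=np.linalg.inv(pose@np.array(i['hand_eye'])) if name=='wrist' else i['view']
    c=V@np.append(p,1);s=np.array([c[0],-c[1]])/-c[2];s=s*(1+k*s@s)
    return K[:2,:2]@s+K[:2,2]
E
python3 - <<'E'
from h import *
t=lambda x,y:((x+.5)/3-.5+150,(y+.5)/3-.5+160)
s=lambda x,y:((x+.5)/3-.5+150,(y+.5)/3-.5+230)
P={'hi+y':((67,47),(57,110)),'hi-y':((184,32),(150,47)),'lo+y':((150,552),(413,515)),'lo-y':((262,540),(500,430)),
'Y+h':((103,287),(225,258)),'Y-h':((198,272),(298,195)),'Y-l':((203,368),(355,258)),'Y+l':((115,377),(283,320))}
for k,(a,b) in P.items():
    p,e=tri([ray('top',t(*a)),ray('scene',s(*b))]);print(k,p.round(1),round(e,2))
im=cv2.imread('pics/top0.png');h=cv2.cvtColor(im,cv2.COLOR_BGR2HSV)
m=cv2.inRange(h,(105,150,90),(125,255,255));m[:,:350]=0;m[:240]=0;m[:,490:]=0
c=max(cv2.findContours(m,0,1)[0],key=cv2.contourArea);q=cv2.boxPoints(cv2.minAreaRect(c));print(q)
w=[onz(*ray('top',u),25)[:2] for u in q];print(np.round(w,1),np.mean(w,0))
E
```

```text
hi+y [652.2 194.9 139.1] 0.87
hi-y [663.2 128.4 136.6] 0.58
lo+y [366.4 155.8  35.7] 1.41
lo-y [375.5  88.6  34.7] 2.33
Y+h [513.6 168.9 123.8] 1.94
Y-h [523.6 115.3 123.3] 1.36
Y-l [470.  111.9 119.3] 0.47
Y+l [464.  162.4 116.6] 0.09
[[373.00763 264.24884]
 [464.0658  250.021  ]
 [475.6864  324.39276]
 [384.62823 338.6206 ]]
[[ 518.3 -161.9]
 [ 548.2 -333.7]
 [ 409.3 -351.8]
 [ 380.4 -183.7]] [ 464.04133189 -257.78769295]
```

```bash
python3 -m crank '[[0,0,0,-1.5,-3,0.5,1],[0,0,0,-3.2,-2,1.5,1],[0,0,0,-3.2,0,2.6,1],[0,0,0,-3.2,0,2.6,1],[0,0,0,-3.2,0,2.6,1],[0,0,0,-3.2,0,2.6,1],[0,0,0,-3.2,0,2.6,1],[0,0,0,-3.2,0,2.6,1],[0,0,0,-3.2,0,2.6,1],[0,0,0,-3.2,0,2.6,1]]' 40
```

```text
clock: 0.98
eef_pos: [300.7, -250.3, 291.0]
tcp_rot: [-1.571, 0.002, -1.324]
contact_force: [1.3, -0.1, 0.4]
opening: 0.997
```

```bash
python3 -m crank '[[0,1,0,-3.2,0,2.6,1],[0,1,0,-3.2,0,2.6,1],[0,1,0,-3.2,0,2.6,1],[0,1,0,-3.2,0,2.6,1],[0,1,0,-3.2,0,2.6,1],[0,1,0,-3.2,0,2.6,1],[0,0,0,-3.2,0,2.6,1],[0,0,0,-3.2,0,2.6,1],[0,0,0,-2,0,1.6,1],[0,0,0,0,0,0,1]]'
python3 - <<'E'
from h import *
T=tool();print(r.sense()['eef_pos'],r.sense()['tcp_rot'],r.sense()['qpos'])
im=cams.grab_frame('wrist');cv2.imwrite('pics/w1.png',im);np.save('T1.npy',T)
E
```

```text
clock: 1.82
eef_pos: [470.4, 75.1, 292.7]
tcp_rot: [-1.564, 0.002, -1.43]
contact_force: [-0.1, -0.8, 0.4]
opening: 0.999
[470.43122309  75.09033839 292.74662857] [-1.56442598  0.00165976 -1.43003069] [1.54039565e-01 6.39175998e-02 1.88419994e+00 1.69854337e-03
 1.18708379e+00 1.58344470e+00]
```

View pics/w1.png

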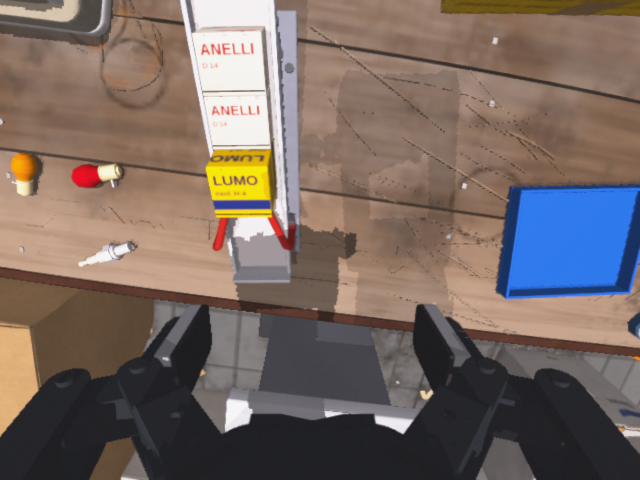

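Run:
```python
import cv2
b=cv2.imread('pics/w1.png')[140:290,180:320]
cv2.imwrite('pics/wc.png',cv2.resize(b,None,fx=4,fy=4,interpolation=cv2.INTER_CUBIC))
b=cv2.imread('pics/top0.png')[240:310,170:250]
cv2.imwrite('pics/tc2.png',cv2.resize(b,None,fx=7,fy=7,interpolation=cv2.INTER_CUBIC))
```

```text
(no output)
```

View pics/wc.png

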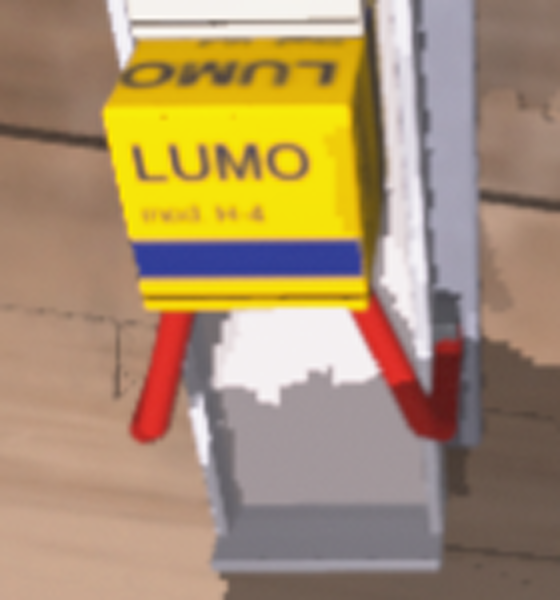

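View pics/tc2.png

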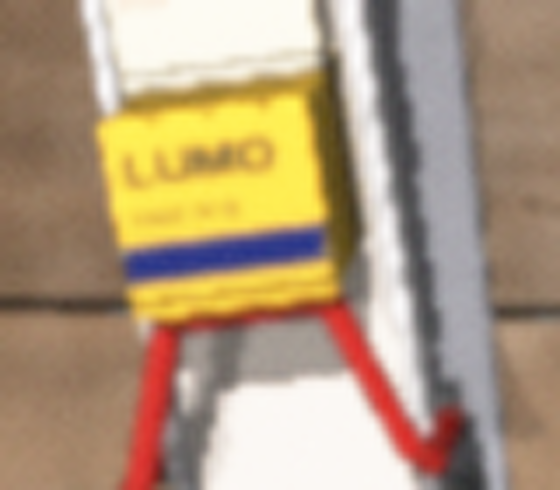

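Run:
```python
from h import *
T1=np.load('T1.npy')
f=lambda s,ox,oy:(lambda p:((p[0]+.5)/s-.5+ox,(p[1]+.5)/s-.5+oy))
t=f(7,170,240);w=f(4,180,140);s=f(3,150,230)
P={'+h':((98,127),(105,107),(225,258)),'-h':((310,92),(350,100),(298,195)),'-l':((345,300),(370,308),(355,262)),'+l':((137,325),(145,310),(288,320))}
Q={}
for k,(a,b,c) in P.items():
    R=[ray('top',t(a)),ray('wrist',w(b),T1),ray('scene',s(c))]
    for sel in ([0,1],[1,2],[0,1,2]):
        p,e=tri([R[i] for i in sel]);print(k,sel,p.round(1),round(e,2))
    Q[k]=p
c=np.mean(list(Q.values()),0);print('top c',c)
ux=Q['+h']+Q['-h']-Q['+l']-Q['-l'];uy=Q['+h']-Q['-h']+Q['+l']-Q['-l']
print(ux/2,np.linalg.norm(ux)/2,uy/2,np.linalg.norm(uy)/2,np.degrees(np.arctan2(-uy[0],uy[1])))
# end-stop: lower outer corners wrist (213,565),(440,565)
for a in ((213,568),(440,566)): print(onz(*ray('wrist',w(a),T1),36))
```

```text
+h [0, 1] [507.9 165.9 143.2] 0.02
+h [1, 2] [506.4 169.1 131.9] 0.06
+h [0, 1, 2] [507.6 169.  131.5] 1.98
-h [0, 1] [516.5 116.2 145. ] 1.45
-h [1, 2] [514.7 118.2 134.8] 0.6
-h [0, 1, 2] [516.3 117.7 133.8] 2.47
-l [0, 1] [469.1 110.  120.3] 1.32
-l [1, 2] [468.5 112.4 118.2] 1.03
-l [0, 1, 2] [469.2 111.3 116.8] 1.99
+l [0, 1] [462.2 159.4 123.6] 0.81
+l [1, 2] [460.9 161.1 119.3] 0.18
+l [0, 1, 2] [461.6 160.6 118.8] 1.36
top c [488.67897356 139.67303062 125.24279035]
[46.59528579  7.39893843 14.86424648] 49.46524811394206 [-8.12468506 50.2970335  -0.1659964 ] 50.94928498846739 9.175958716409722
[360.47089192 156.76347157  36.        ]
[370.86289608  89.07070647  36.        ]
```

```bash
python3 -m crank '[[0,0,0,-2.5,2,0.3,1],[0,0,0,-2.5,3,0.3,1],[0,0,0,-1.1,3,0,1],[0,0,0,0,3,0,1],[5.5,0,0,0,0,0,1],[5.5,0,0,0,0,0,1],[5.5,0,0,0,0,0,1],[5.5,0,0,0,0,0,1],[0,0,0,0,0,0,1],[0,0,0,0,0,0,1]]'
python3 - <<'E'
from h import *
T=tool();s=r.sense();print(s['eef_pos'],s['tcp_rot'],s['qpos'])
im=cams.grab_frame('wrist');cv2.imwrite('pics/w2.png',im);np.save('T2.npy',T)
goal=np.array([498,140.6,105.9]);print(T[:3,:3].T@(goal-T[:3,3]),T[:3,:3].round(3))
E
```

```text
clock: 2.7
eef_pos: [462.2, 128.5, 173.5]
tcp_rot: [-1.179, -0.004, -1.432]
contact_force: [0.4, 0.1, 0.3]
opening: 0.999
[462.2254232  128.48714234 173.48546842] [-1.17851545 -0.004424   -1.43175482] [ 0.31779988  0.06069642  2.26424201 -0.17120881  0.43630132  1.89002818]
[-7.3367487  76.60857518  8.46377774] [[ 0.139  0.379  0.915]
 [-0.99   0.049  0.13 ]
 [ 0.004 -0.924  0.382]]
```

View pics/w2.png

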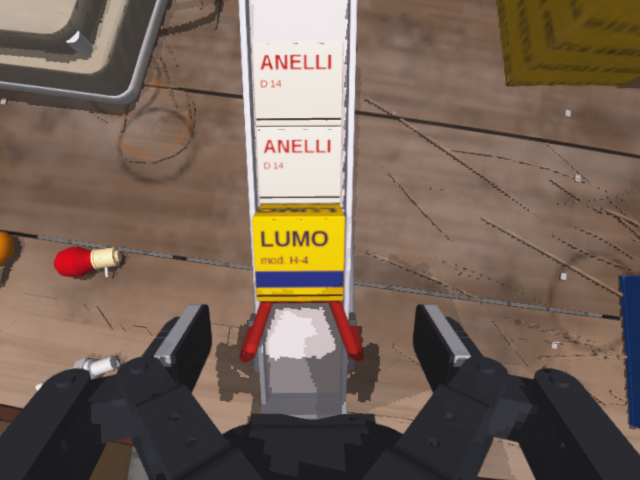

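Run:
```python
from h import *
b=cv2.imread('pics/w2.png');h=cv2.cvtColor(b,cv2.COLOR_BGR2HSV)
m=cv2.inRange(h,(20,150,215),(35,255,255))|cv2.inRange(h,(105,100,60),(125,255,255))
m[:,:230]=0;m[:,370:]=0;m[:200]=0;m[310:]=0
m=cv2.morphologyEx(m,cv2.MORPH_CLOSE,np.ones((9,9)))
c=max(cv2.findContours(m,0,1)[0],key=cv2.contourArea);hull=cv2.convexHull(c)
q=cv2.approxPolyDP(hull,5,True)[:,0];print(q)
cv2.imwrite('pics/w2c.png',cv2.resize(b[195:315,230:370],None,fx=4,fy=4,interpolation=cv2.INTER_CUBIC))
I=np.eye(4)
Q=[(254,215),(344.5,209.5),(343,301),(257,302)]
for Y in (35,40,45,50,55,60):
    P=[]
    for u in Q:
        o,d=ray('wrist',u,I);P.append(o+d*(Y-o[1])/d[1])
    P=np.array(P);print(Y,np.linalg.norm(P[0]-P[1]),np.linalg.norm(P[2]-P[3]),np.linalg.norm(P[1]-P[2]),np.linalg.norm(P[0]-P[3]),P.mean(0).round(1))
```

```text
[[344 217]
 [341 298]
 [258 299]
 [254 216]]
35 44.08397868469695 45.42913675140466 49.30663262127396 47.207496681604795 [-6.5 35.  14.7]
40 45.40221964720866 46.7876019068657 50.78104633764395 48.6191400432084 [-6.7 40.  12.8]
45 46.720460609720384 48.14606706232673 52.255460054013966 50.03078340481202 [-6.9 45.  10.9]
50 48.03870157223209 49.50453221778777 53.72987377038397 51.44242676641562 [-7.1 50.   9. ]
55 49.356942534743794 50.86299737324881 55.20428748675395 52.854070128019224 [-7.3 55.   7.1]
60 50.67518349725552 52.221462528709836 56.678701203123936 54.26571348962282 [-7.5 60.   5.2]
```

View pics/w2c.png

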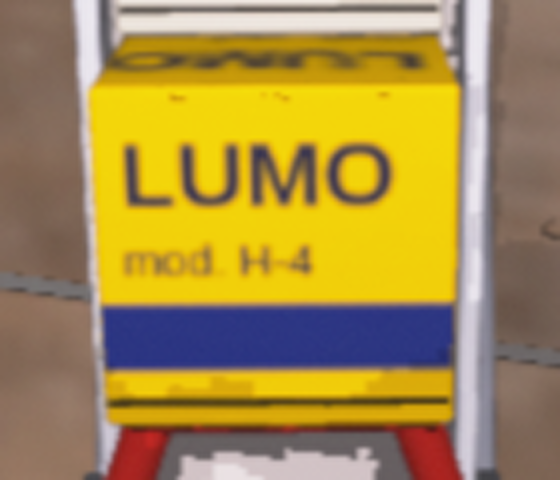

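```bash
python3 -m crank '[[0,0,0,-0.4,0,0.4,1],[0,0,0,-0.3,0,0.3,1],[0,0,0,0,1,0,1],[0,0,0,0,1,0,1],[0,0,0,0,1,0,1],[0,0,0,0,1,0,1],[0,0,0,0,1,0,1],[0,0,0,0,0,0,1],[0,0,0,0,0,0,1],[0,0,0,0,0,0,1]]'
python3 - <<'E'
from h import *
T=tool();T2=np.load('T2.npy')
im=cams.grab_frame('wrist');cv2.imwrite('pics/w3.png',im);np.save('T3.npy',T)
print(T2[:3,:3].T@(T[:3,3]-T2[:3,3]),r.sense()['tcp_rot'])
E
```

```text
clock: 3.58
eef_pos: [496.3, 140.5, 126.1]
tcp_rot: [-1.184, -0.005, -1.434]
contact_force: [-0.4, -0.7, 0.3]
opening: 1.003
[-7.41603357 57.30784005 14.5883915 ] [-1.18344972 -0.00496982 -1.43422823]
```

View pics/w3.png

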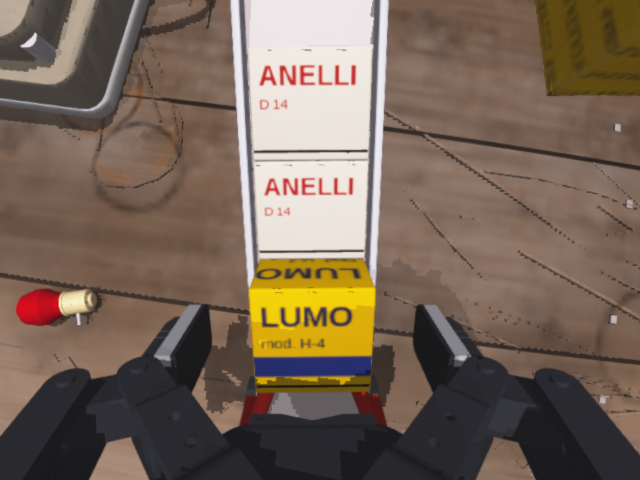

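Run:
```python
from h import *
I=np.eye(4)
Q=[(248.5,289),(376.5,287.5),(371.5,391.5),(256.5,391.5)]
for Y in (-10,-5,0,5,10):
    P=[]
    for u in Q:
        o,d=ray('wrist',u,I);P.append(o+d*(Y-o[1])/d[1])
    P=np.array(P);print(Y,np.linalg.norm(P[0]-P[1]),np.linalg.norm(P[2]-P[3]),np.linalg.norm(P[1]-P[2]),P.mean(0).round(1))
```

```text
-10 48.79537033381407 49.06384068064417 48.8839119145212 [  0.3 -10.   -4.5]
-5 50.79177548745498 51.07122998258324 50.88393964273886 [ 0.3 -5.  -7.9]
0 52.78818064109587 53.07861928452232 52.883967370956526 [  0.3   0.  -11.3]
5 54.78458579473676 55.08600858646141 54.88399509917417 [  0.3   5.  -14.7]
10 56.780990948377664 57.09339788840048 56.88402282739184 [  0.4  10.  -18.1]
```

```bash
python3 -m crank '[[0,0,0,0,0,-0.5,1],[0,0,0,0,0,-0.45,1],[0,0,0,0,0.6,0,1],[0,0,0,0,0.6,0,1],[0,0,0,0,0.6,0,1],[0,0,0,0,0.5,0,1],[0,0,0,0,0,0,1],[0,0,0,0,0,0,1],[0,0,0,0,0,0,1],[0,0,0,0,0,0,1]]'
python3 - <<'E'
from h import *
T=tool();T2=np.load('T3.npy')
im=cams.grab_frame('wrist');cv2.imwrite('pics/w4.png',im)
print(T2[:3,:3].T@(T[:3,3]-T2[:3,3]),r.sense()['tcp_rot'])
E
```

```text
clock: 4.47
eef_pos: [496.6, 140.7, 100.0]
tcp_rot: [-1.181, -0.004, -1.434]
contact_force: [-0.1, 1.4, -0.1]
opening: 1.002
[-0.24824668 24.29053863 -9.56763159] [-1.18141253 -0.00443004 -1.43391742]
```

View pics/w4.png

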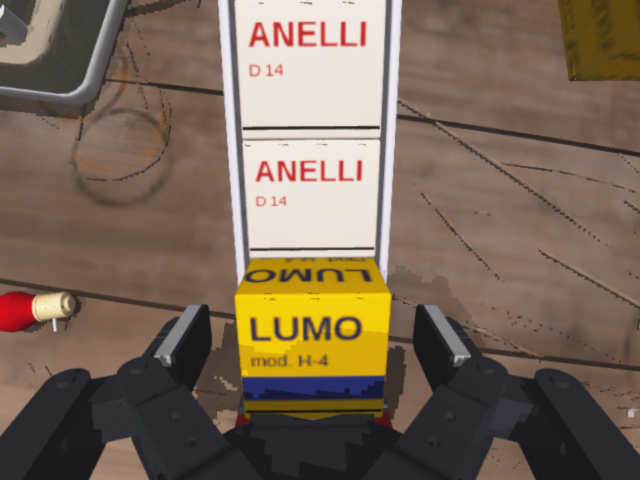

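```bash
python3 -m crank '[[0,0,0,0,0,0,0.4],[0,0,0,0,0,0,0.1],[0,0,0,0,0,0,-1],[0,0,0,0,0,0,-1],[0,0,0,0,0,0,-1],[0,0,0,0,0,0,-1],[0,0,0,0,0,0,-1],[0,0,0,0,0,0,-1],[0,0,0,0,0,0,-1],[0,0,0,0,0,0,-1]]' 45
python3 - <<'E'
from h import *
s=r.sense();print(s['contact_force'],s['opening'])
im=cams.grab_frame('wrist');cv2.imwrite('pics/w5.png',im)
E
```

```text
clock: 5.35
eef_pos: [496.7, 140.8, 100.8]
tcp_rot: [-1.18, -0.004, -1.434]
contact_force: [0.9, 0.8, 0.2]
opening: 0.595
[0.89814813 0.84348509 0.18901084] 0.5951570924280147
```

View pics/w5.png

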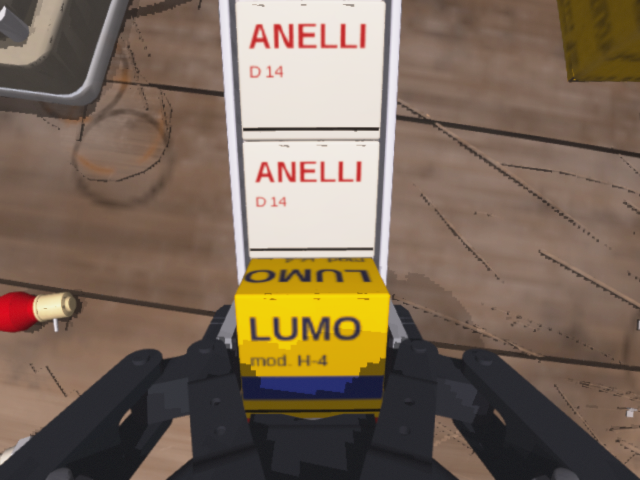

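```bash
python3 -m crank '[[0,0,0,0,-0.6,0,-1],[0,0,0,0,-0.8,0,-1],[0,0,0,0,-1,0,-1],[0,0,0,0,-1.2,0,-1],[0,0,0,0,-1.5,0,-1],[0,0,0,0,-1.5,0,-1],[0,0,0,0,-1.5,0,-1],[0,0,0,0,-1.5,0,-1],[0,0,0,0,-1,0,-1],[0,0,0,0,0,0,-1]]'
python3 - <<'E'
from h import *
s=r.sense();print(s['contact_force'],s['opening'],s['eef_pos'],s['tcp_rot'])
cv2.imwrite('pics/w6.png',cams.grab_frame('wrist'))
im=cams.grab_frame('scene');cv2.imwrite('pics/s6.png',im)
E
```

```text
clock: 6.23
eef_pos: [451.6, 135.6, 207.0]
tcp_rot: [-1.181, -0.002, -1.432]
contact_force: [0.0, 0.1, -1.0]
opening: 0.6
[ 0.04957017  0.12131131 -1.03933519] 0.5997821818677931 [451.61424532 135.55927728 207.03223804] [-1.18134371 -0.00153575 -1.43237909]
```

View pics/s6.png

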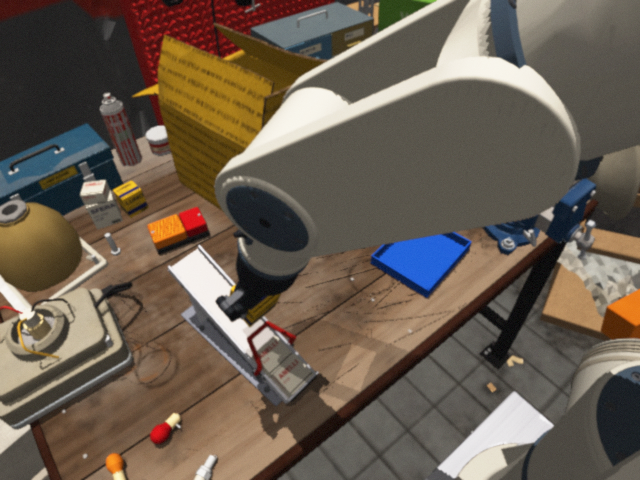

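View pics/w6.png

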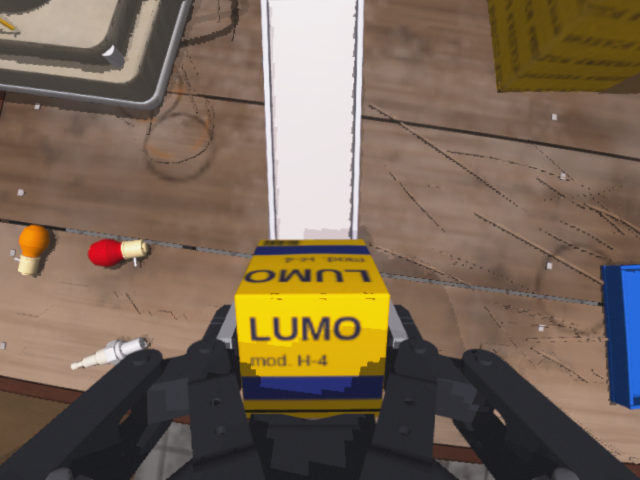

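```bash
python3 -m crank '[[0,0,0,1.5,0,0,-1],[-5.6,0,0,3,0,0,-1],[-5.6,0,0,4,0,0,-1],[-5.6,0,0,4,0,0,-1],[-5.5,0,0,4,0,0,-1],[0,0,0,4,0,-1,-1],[0,0,0,4,0,-1,-1],[0,0,0,4,0,-1,-1],[0,0,0,3,0,-0.5,-1],[0,0,0,1,0,0,-1]]'
python3 - <<'E'
from h import *
s=r.sense();T=tool();print(s['opening'],s['eef_pos'],s['tcp_rot'],s['qvel'])
print(T[:3,:3].T@(np.array([464,-258,100])-T[:3,3]))
E
```

```text
clock: 7.17
eef_pos: [461.9, -199.6, 196.6]
tcp_rot: [-1.597, 0.009, -1.422]
contact_force: [0.0, -0.1, -1.9]
opening: 0.597
0.5970900020678551 [ 461.8530679  -199.59878988  196.59247765] [-1.59680225  0.00944601 -1.42189115] [-0.2127138   0.11748717 -0.11008509  0.01523911  0.02548294 -0.18251693]
[58.98326627 96.17722432 -4.04143818]
```

```bash
python3 -m crank '[[0.8,0,-0.2,2.5,1,0,-1],[0.7,0,-0.2,2,1.5,0,-1],[0,0,0,1,2,0,-1],[0,0,0,0,2,0,-1],[0,0,0,0,2,0,-1],[0,0,0,0,1,0,-1],[0,0,0,0,0,0,-1],[0,0,0,0,0,0,-1],[0,0,0,0,0,0,-1],[0,0,0,0,0,0,-1]]'
python3 - <<'E'
from h import *
s=r.sense();T=tool();print(s['opening'],s['eef_pos'],s['tcp_rot'],s['qvel'])
print(T[:3,:3].T@(np.array([464,-258,40])-T[:3,3]))
cv2.imwrite('pics/t7.png',cams.grab_frame('top')); cv2.imwrite('pics/w7.png',cams.grab_frame('wrist')); cv2.imwrite('pics/s7.png',cams.grab_frame('scene'))
E
```

```text
clock: 8.0
eef_pos: [469.4, -258.1, 91.6]
tcp_rot: [-1.574, 0.007, -1.428]
contact_force: [-0.3, 0.0, -1.2]
opening: 0.601
0.6006371796131431 [ 469.43127941 -258.10074283   91.63107008] [-1.57352836  0.00669865 -1.42775157] [ 0.00621627 -0.01006887 -0.00589472  0.00266272  0.00735756  0.0016251 ]
[-0.52810741 51.65022107 -5.22035518]
```

View pics/s7.png

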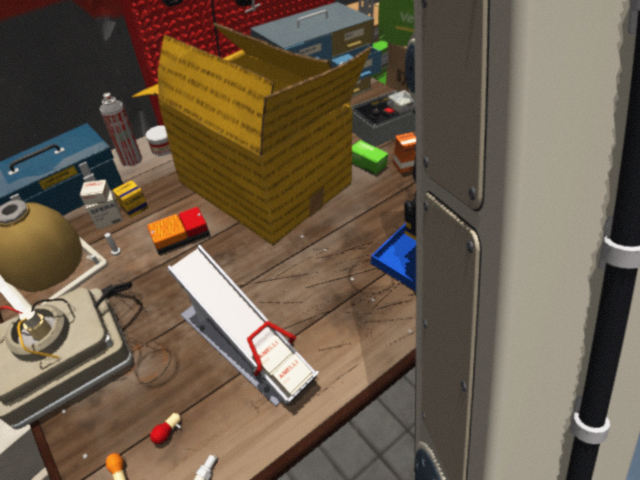

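View pics/w7.png

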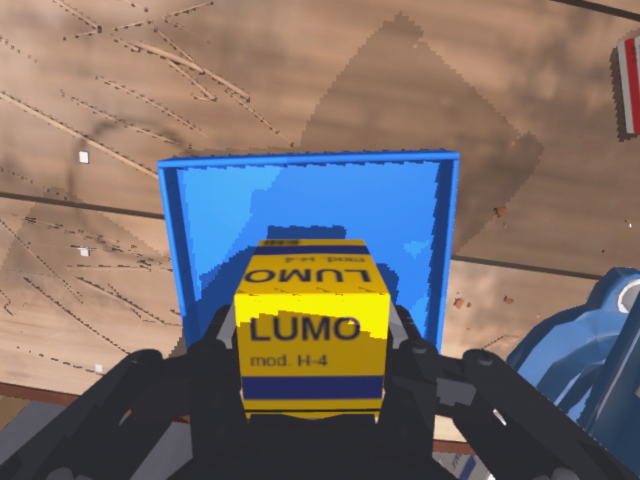

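View pics/t7.png

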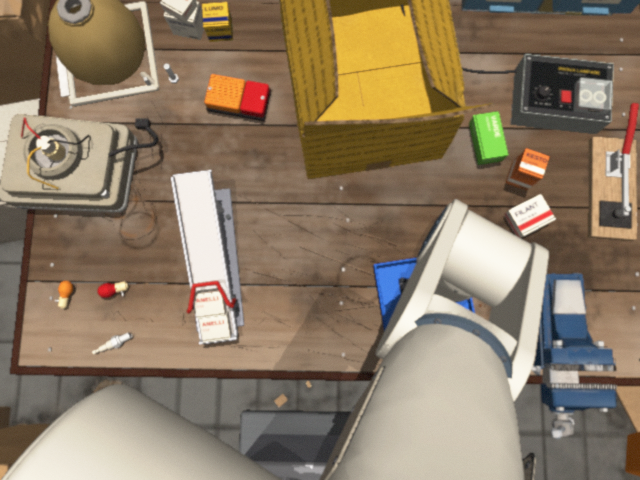

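```bash
python3 -m crank '[[0,0,-0.2,0,0.6,-0.3,-1],[0,0,-0.2,0,0.9,-0.2,-1],[0,0,0,0,0.9,0,-1],[0,0,0,0,0.8,0,-1],[0,0,0,0,0.5,0,-1],[0,0,0,0,0.3,0,-1],[0,0,0,0,0,0,-1],[0,0,0,0,0,0,-1],[0,0,0,0,0,0,-1],[0,0,0,0,0,0,-1]]'
python3 - <<'E'
from h import *
s=r.sense();T=tool();print(s['contact_force'],s['eef_pos'],s['tcp_rot'])
np.save('T8.npy',T);cv2.imwrite('pics/w8.png',cams.grab_frame('wrist'))
E
```

```text
clock: 8.98
eef_pos: [464.4, -259.2, 48.2]
tcp_rot: [-1.572, -0.002, -1.428]
contact_force: [0.0, -0.1, -1.8]
opening: 0.6
[ 0.02088669 -0.08132075 -1.77780047] [ 464.38121977 -259.21111866   48.20987252] [-1.57189532 -0.00232471 -1.42770427]
```

View pics/w8.png

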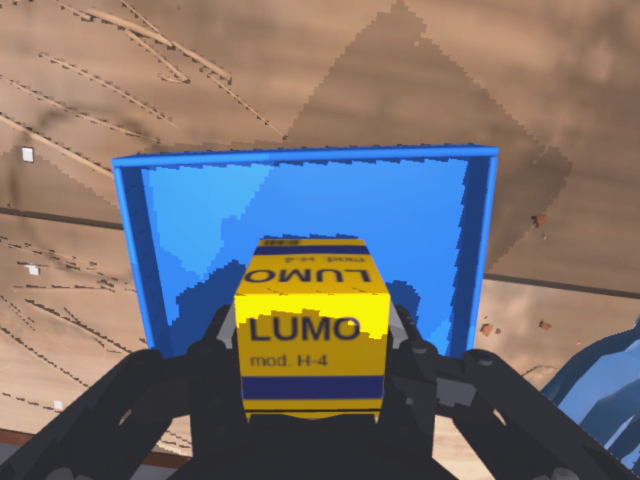

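```bash
python3 -m crank '[[0,0,0,0,0.2,0,-1],[0,0,0,0,0.2,0,-1],[0,0,0,0,0.2,0,-1],[0,0,0,0,0.2,0,-1],[0,0,0,0,0.2,0,-1],[0,0,0,0,0,0,-1],[0,0,0,0,0,0,-1],[0,0,0,0,0,0,-1],[0,0,0,0,0,0,-1],[0,0,0,0,0,0,-1]]'
```

```text
clock: 9.87
eef_pos: [465.1, -259.6, 38.0]
tcp_rot: [-1.57, -0.003, -1.428]
contact_force: [-0.1, -0.3, -0.5]
opening: 0.599
```

```bash
python3 -m crank '[[0,0,0,0,0.1,0,-1],[0,0,0,0,0,0,-1],[0,0,0,0,0.1,0,-1],[0,0,0,0,0,0,-1],[0,0,0,0,0.1,0,-1],[0,0,0,0,0,0,-1],[0,0,0,0,0,0,-1],[0,0,0,0,0,0,-1],[0,0,0,0,0,0,-1],[0,0,0,0,0,0,-1]]'
python3 -c "
from h import *
print(r.sense()['contact_force'],r.sense()['wrist_torque'])"
```

```text
clock: 10.7
eef_pos: [465.2, -259.7, 34.9]
tcp_rot: [-1.57, -0.004, -1.428]
contact_force: [-0.1, -0.5, -1.9]
opening: 0.593
[-0.13679692 -0.54293445 -1.85466541] [ 0.05991367  0.00641066 -0.03111162]
```

```bash
python3 -m crank '[[0,0,0,0,0.1,0,-1],[0,0,0,0,0,0,-1],[0,0,0,0,0.1,0,-1],[0,0,0,0,0,0,-1],[0,0,0,0,0,0,-1],[0,0,0,0,0,0,-1],[0,0,0,0,0,0,-1],[0,0,0,0,0,0,-1],[0,0,0,0,0,0,-1],[0,0,0,0,0,0,-1]]'
python3 -c "
from h import *
print(r.sense()['contact_force'],r.sense()['wrist_torque'])"
```

```text
clock: 11.53
eef_pos: [465.5, -259.9, 33.2]
tcp_rot: [-1.57, -0.004, -1.428]
contact_force: [-0.7, 0.4, 0.5]
opening: 0.595
[-0.66246608  0.38616196  0.53567629] [-0.0618402  -0.02590789  0.03755731]
```

```bash
python3 -m crank '[[0,0,0,0,0.1,0,-1],[0,0,0,0,0,0,-1],[0,0,0,0,0,0,-1],[0,0,0,0,0.1,0,-1],[0,0,0,0,0,0,-1],[0,0,0,0,0,0,-1],[0,0,0,0,0,0,-1],[0,0,0,0,0,0,-1],[0,0,0,0,0,0,-1],[0,0,0,0,0,0,-1]]'
python3 -c "
from h import *
print(r.sense()['contact_force'],r.sense()['wrist_torque'])"
```

```text
clock: 12.37
eef_pos: [465.7, -260.1, 33.1]
tcp_rot: [-1.569, -0.005, -1.428]
contact_force: [-0.4, 0.6, 3.1]
opening: 0.601
[-0.44180319  0.62160226  3.05021093] [-0.01349904  0.11841571  0.00898333]
```

```bash
python3 -m crank '[[0,0,0,0,0,0,-0.1],[0,0,0,0,0,0,0.3],[0,0,0,0,0,0,0.5],[0,0,0,0,0,0,1],[0,0,0,0,0,0,1],[0,0,0,0,0,0,1],[0,0,0,0,0,0,1],[0,0,0,0,0,0,1],[0,0,0,0,0,0,1],[0,0,0,0,0,0,1]]'
python3 - <<'E'
from h import *
print(r.sense()['contact_force'])
cv2.imwrite('pics/w9.png',cams.grab_frame('wrist'))
E
```

```text
clock: 13.2
eef_pos: [465.8, -260.1, 32.4]
tcp_rot: [-1.569, -0.005, -1.428]
contact_force: [0.2, 0.7, -0.9]
opening: 1.002
[ 0.15352727  0.65703129 -0.88545372]
```

View pics/w9.png

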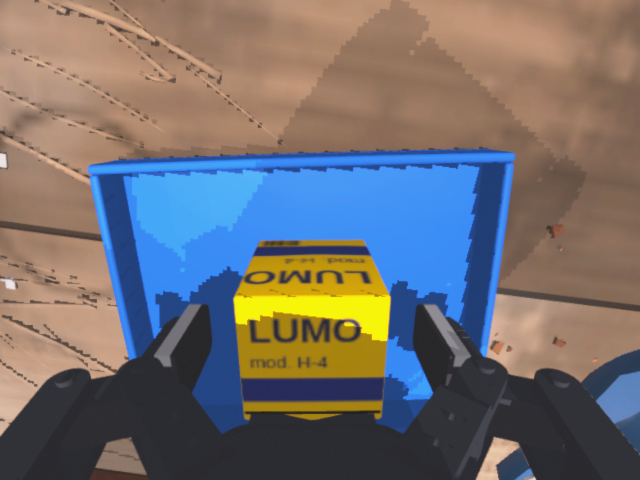

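Pads are clear of the carton on both sides (x≈210 and 415 against carton 237–388). I retract straight up.

```bash
python3 -m crank '[[0,0,0,0,-0.5,0,1],[0,0,0,0,-1,0,1],[0,0,0,0,-1.5,0,1],[0,0,0,0,-2,0,1],[0,0,0,0,-2.5,0,1],[0,0,0,0,-3,0,1],[0,0,0,0,-3,0,1],[0,0,0,0,-2,0,1],[0,0,0,0,-1,0,1],[0,0,0,0,0,0,1]]'
python3 -m crank '[[0,0,0,0,0,0,1],[0,0,0,2,0,-1,1],[0,0,0,3,0,-2,1],[0,0,0,3,0,-2,1],[0,0,0,3,0,-2,1],[0,0,0,3,0,-2,1],[0,0,0,3,0,-1,1],[0,0,0,2,0,0,1],[0,0,0,0,0,0,1],[0,0,0,0,0,0,1]]'
python3 - <<'E'
from h import *
s=r.sense();print(s['contact_force'],s['qvel'])
cv2.imwrite('pics/t9.png',cams.grab_frame('top'))
cv2.imwrite('pics/s9.png',cams.grab_frame('scene'))
E
```

```text
clock: 14.08
eef_pos: [464.4, -258.8, 211.6]
tcp_rot: [-1.569, -0.005, -1.428]
contact_force: [1.1, 0.1, -0.4]
opening: 0.996
clock: 14.92
eef_pos: [385.8, -466.0, 205.6]
tcp_rot: [-1.573, 0.003, -1.425]
contact_force: [-0.1, 0.7, -0.6]
opening: 1.001
[-0.06200446  0.7337491  -0.57540636] [-0.02160354  0.0323129  -0.01616554 -0.00448723 -0.00804745 -0.00577618]
```

View pics/t9.png

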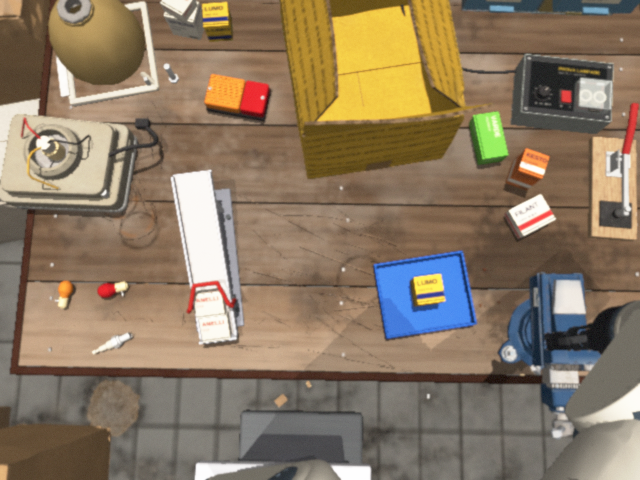

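View pics/s9.png

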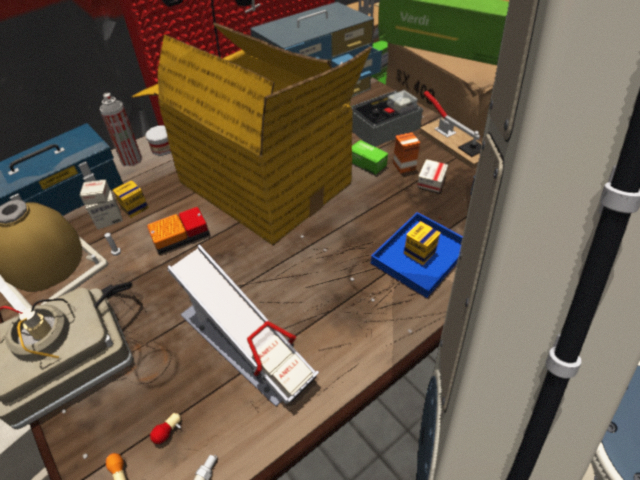

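Run:
```python
from h import *
a=np.radians(8.3);n=np.array([-np.sin(np.radians(22)),0,np.cos(np.radians(22))])
p=np.array([-124,0,44])+15*n
w=np.array([517,143.5,0])+Ro.from_euler('z',a).apply(p)
print(proj('top',w),proj('scene',w))
cv2.imwrite('pics/t9c.png',cv2.resize(cv2.imread('pics/t9.png')[270:350,180:250],None,fx=7,fy=7,interpolation=2))
cv2.imwrite('pics/t9d.png',cv2.resize(cv2.imread('pics/s9.png')[210:300,370:470],None,fx=6,fy=6,interpolation=2))
```

```text
[214.30287769 330.75775175] [294.51466241 373.88429181]
```

View pics/t9c.png

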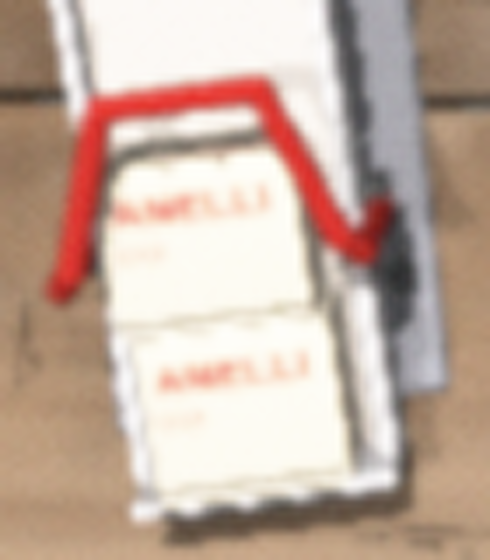

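View pics/t9d.png

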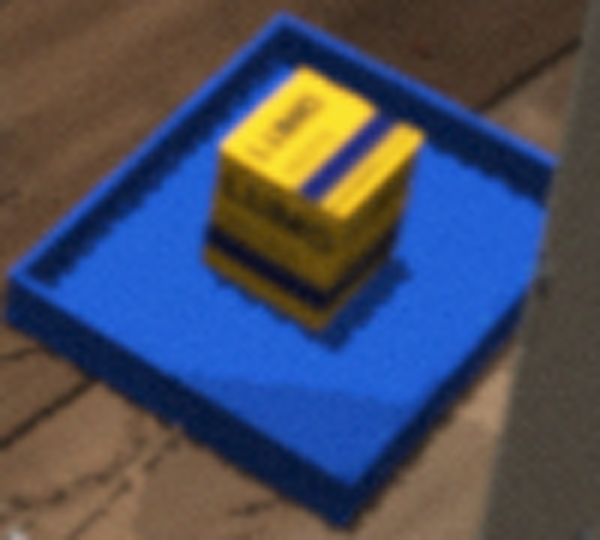

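```bash
python3 -c "
from rig import order
print(order.sign_off())"
```

```text
the job is handed in; nothing more can be done
None
```

I lifted the yellow carton straight out of the chute, turned it 22° to upright and stood it in the blue tray. Then I backed the arm away and handed the job in at about 15 s of the 32 s allowed.

- **Yellow carton:** the last top and scene pictures show it upright near the middle of the tray. When I set it down, the force reading rose to about 3 N and the arm stopped sinking, so I took that as contact before letting go.
- **White cartons:** both slid down under the red bar as soon as the yellow one was out. The first sits against the end stop, at about pixel (214, 329) in the top view. I expected (214, 331).
- **Robot:** at hand-in the gripper was open and still, with under 1 N on it.

**Measurement disagreement:** my early camera measurements of the carton's top height ranged from about 126 to 133 mm depending on which views I paired. Close wrist-camera views, which gave about 125 mm, settled it well enough for the grasp. No check failed.

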